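Show the notched reference plate to the label reader

TASK

Two thick glass plates stand on edge in slotted stands; the one with a small notch in its top corner has a frosted, labelled end at the notch, and the label is on the face you look at when the notch is at the top left. Take that plate by its clear part (keep the fingers off the frosted end), lift it out, and hold it still in the gripper with the frosted end over the middle of the label reader's square pad, about 15 cm up, tipped at least halfway over so that the label faces up. Finish while holding it there, touching nothing else with it, and leave the plain plate and everything else on the bench where they are.

Things in the scene. Friction and masses are not known exactly. Their poses are not given: they have to be found in the camera images.
- plate: Notched glass plate, 110 x 8 x 50 mm, 110 g, on its long edge in stand_a. Origin: middle of its lower edge. x: along the 110 mm, to the frosted end; y (thickness): the way the labelled face looks; z: up, to the notched edge. Clear from x = -55 to 20 mm, frosted white from 20 to 55, where the paper label is on the +y face. Notch: 9 x 9 mm missing at the corner x = 55, z = 50 mm.
- label (a point): Middle of the paper label, at x = 38, y = 4, z = 22 mm in the plate's frame, same axes as the plate.
- stand_a: Grey stand, 134 x 44 x 22 mm, fixed, holding the notched plate. Origin: middle of its underside; its axes run as the plate's, x along the slot. Slot 9.6 mm wide, 113 mm long, 14 mm deep, its floor 8 mm above the bench, so the plate's top edge is 58 mm above the bench; the plate lifts straight up out.
- stand_b: The same kind of stand, fixed, holding the plain plate.
- blank: Plain clear glass plate, 110 x 8 x 50 mm, without notch, frosted end or label, in the other stand. Origin: middle of its lower edge. To be left alone.
- reader: Label reader fixed to the bench: a white square pad, 100 x 100 x 12 mm, and beyond it (its +x side, away from the robot) a grey post and a small head on it, 95 to 150 mm from the pad's centre, up to 245 mm high. Origin: underside of the pad's centre.
- pad (a point): Middle of the top of the reader's pad, 12 mm above the bench; the label is to be shown over it.
- amber_bottle: Bystander: amber bottle, 62 mm across, 125 mm high, origin at its foot.
- clear_bottle: Bystander: clear bottle, 60 mm across, 115 mm high, origin at its foot.
- beaker: Bystander: glass beaker, 68 mm across, 85 mm high, origin at its foot.
- dish: Bystander: low dish, 84 mm across, 15 mm high, origin at its foot.
- pen: Bystander: marker pen lying on the bench, 12 mm thick, 115 mm long, origin under its middle.
Things that resemble listed ones, but are neither listed nor needed, are in the scene too. What is shaped like the stand_b but blue or brown is not meant.

How it is judged (in metres and radians):
On the way:
1. the notched plate is lifted clear of its stand in the fingers (height (world z) of plate above 0.04 m and contact force between the fingers and plate above 1 N and contact force between plate and stand_a below 0.2 N), for 0.2 s.
At the end, for the whole second after the job is handed in: Fingers hold the notched plate still, touching nothing else; its labelled face looks up within 55 degrees of vertical; the label's middle is within 35 mm horizontally of the pad's centre and 100 to 230 mm above the bench; plain plate and bystanders within 30 mm of their starts (angle between plate's own y axis and vertical below 0.96 rad and horizontal distance between label and pad below 0.035 m and height (world z) of label between 0.1 and 0.23 m and contact force between the fingers and plate above 1 N and contact force between plate and reader below 0.2 N and contact force between plate and stand_a below 0.2 N and contact force between plate and stand_b below 0.2 N and contact force between plate and blank below 0.2 N and contact force between plate and amber_bottle below 0.2 N and contact force between plate and clear_bottle below 0.2 N and contact force between plate and beaker below 0.2 N and contact force between plate and dish below 0.2 N and contact force between plate and pen below 0.2 N and linear speed of plate below 0.03 m/s and angular speed of plate below 0.3 rad/s and distance of each of blank, amber_bottle, clear_bottle, beaker, dish, pen from where it was at the start of the episode below 0.03 m); the arm keeps its last pose, push and grip.
It fails at once if the fingers touch the frosted end of the plate (contact force between the fingers and plate_c1 above 0.5 N or contact force between the fingers and plate_c2 above 0.5 N).
It fails at once if the plain plate or a bystander is moved by more than 30 mm (distance of any of blank, amber_bottle, clear_bottle, beaker, dish, pen from where it was at the start of the episode above 0.03 m).
It also fails if it takes over 38 s, if anything falls off the work surface, if the arm or the gripper's body presses on something with over 40 N, if the wrist force passes 120 N, or if a joint passes its speed limit or range.

ROBOT

A 7-joint arm with a two-finger parallel gripper is mounted at the origin on the work surface. World frame = base frame: x ahead of the robot, y to its left, z up, the work surface at z = 0. Lengths are in mm, angles in degrees, forces in N, time in s.
With the tool pointing down it reaches from about 425 to 1025 mm from the base axis. Payload 3.6 kg.
Tool frame: the origin (TCP) lies midway between the tips of the shut fingers; the grasp point (between the pads) lies 19 mm behind it; z points along the fingers, y is the line along which they close (so a half turn about z gives the same grasp; the last joint's range is limited). The gripper opens to 85 mm and grips with 20 to 120 N. Pads are 22 mm wide; open, the fingers measure 114 mm over their backs; the gripper's body (76 mm by 85 mm) begins 54 mm behind the grasp point. The pads swing forward as they close: fully open they stand 13 mm farther back than shut.
Start: joints at [68.726, 33.873, 2.773, 92.16, -1.908, 54.013, -1.931], TCP at [198.826, -697.207, 231.302] pointing down, gripper open.
Joint ranges: [-153.93, 153.93], [-27.13, 128.08], [-72.61, 78.16], [10.71, 143.7], [-87.88, 267.88], [4.46, 118.87], [-176.78, 176.78]. Speed limits (degrees/s): [147.25, 147.25, 180, 180, 180, 180, 180].

INTERFACE

Orientations are given as a 3x3 rotation matrix whose columns are the frame's x, y, z axes.
In Python, from rig import robot, cams gives the robot as it stands. The module is installed in compiled form; this text tells all that it offers.
- The arm moves only by the shell command python3 -m pendant 'ROWS' [OPENING] [FORCE]. ROWS is JSON, a list that holds one entry, the list of rows, each a list of 4 numbers: the shift along the tool's x, y, z in cm, then the turn about the tool's z in degrees. A call has 1 to 20 rows; each row shifts and turns the commanded pose from where the row before left it, along the tool's axes as they then stand; what a row does not reach is not made up. A row lasts 1/8 s, in which the tool goes at most 62.5 mm and 10.7 degrees, less where a joint would pass 70% of its speed; a pose out of reach is approached as far as the arm can. A call with a gripper value outside its range is refused whole. OPENING is the closure, from -1 (fully open) to 1 (shut), set as the call begins (- or left out, the last holds). The fingers move at their own pace and stop on an object; FORCE is the grip in N (left out, the last holds). Time passes only in rows, so rows that do not move let the fingers close. It gives the time, the measured TCP pose, the force, the opening and the grip force at its end, in the units of the state.
- robot.read_state(): the state, without advancing time (a new reading comes with each control period).
- cams.get_image(name): name is "scene" or "top" or "wrist"; returns a dict with "color" (384x512x3 uint8, red, green, blue), "range_z" (384x512 float32, mm along the optical axis (not along the pixel's ray), 0 where there is no reading), "intrinsics" (3x3 intrinsics, pixels), "xyz" and "rotation" of the camera in the world. Camera axes: x right, y up, looking along -z (the intrinsics and any distortion apply to the point x, -y, -z); pixel columns grow to the right and rows downward; lengths in mm; the calibration is good to about 2 mm. A picture is of the moment at which its call begins.
- robot.sign_off(): hands the job in; it is judged then, once.
The state is a dict: "t": time; "joints": joint angles; "joint_vel": joint speeds; "effort": joint torques, N m; "position": TCP position; "ee_rot": TCP orientation; "wrist_force": force on the tool from outside, world axes, zero at the start; "moment": the same for the moment, N m; "width": opening from 0.0 (shut) to 1.0 (fully open); "gripper_force": force on a finger pad.
Only numpy, scipy, OpenCV 4.12 (cv2) and the standard library are available. Lean on these libraries where they do the work, as an engineer would, in place of code of your own. Each camera call takes 0.05 s, during which the arm holds its last target. There are 200 camera calls.

## Working session

There is one attempt and no reset: what is moved stays moved. The work goes in short steps, Python scripts to look and compute and a shell command to move; the robot and the scene stay as the last step left them, time stands still between calls to the robot, and variables do not carry over. Pictures are saved under pics/ and viewed, at most 10 in all, crops included, and the job is handed in when it is done.

```bash
mkdir -p pics; python3 - <<'E'
from rig import robot,cams
import cv2,numpy as np
s=robot.read_state();print(s['t'],s['position'],s['ee_rot'],s['width'])
for n in("scene","top"):
    d=cams.get_image(n);np.savez(f'{n}.npz',**d)
    cv2.imwrite(f'pics/{n}.png',cv2.resize(d['color'][:,:,::-1],(800,600),interpolation=cv2.INTER_CUBIC))
    print(n,d['intrinsics'],d['xyz'],d['rotation'],d.keys())
E
```

```text
0.0 [ 198.62792763 -696.39321531  230.13339074] [[ 9.61617760e-01  2.74391541e-01 -7.52387826e-04]
 [ 2.74392539e-01 -9.61615387e-01  2.14061879e-03]
 [-1.36140021e-04 -2.26490665e-03 -9.99997426e-01]] 0.9999108985731393
scene [[489.57230636   0.         257.94532532]
 [  0.         489.57230636 187.65244259]
 [  0.           0.           1.        ]] [ 993.11336369 -642.84841281 1138.86507857] [[ 0.83764981 -0.41402303  0.35626918]
 [ 0.54619656  0.63076491 -0.55118504]
 [ 0.0034812   0.65629304  0.75449806]] dict_keys(['color', 'range_z', 'intrinsics', 'xyz', 'rotation'])
top [[395.69287586   0.         258.18703502]
 [  0.         395.69287586 196.08104985]
 [  0.           0.           1.        ]] [ 229.31224125  136.86202066 1313.12474667] [[ 0.02383323  0.98118555 -0.19159045]
 [-0.99961477  0.02611567  0.00939641]
 [ 0.01422314  0.1912927   0.98142998]] dict_keys(['color', 'range_z', 'intrinsics', 'xyz', 'rotation'])
```

View pics/scene.png

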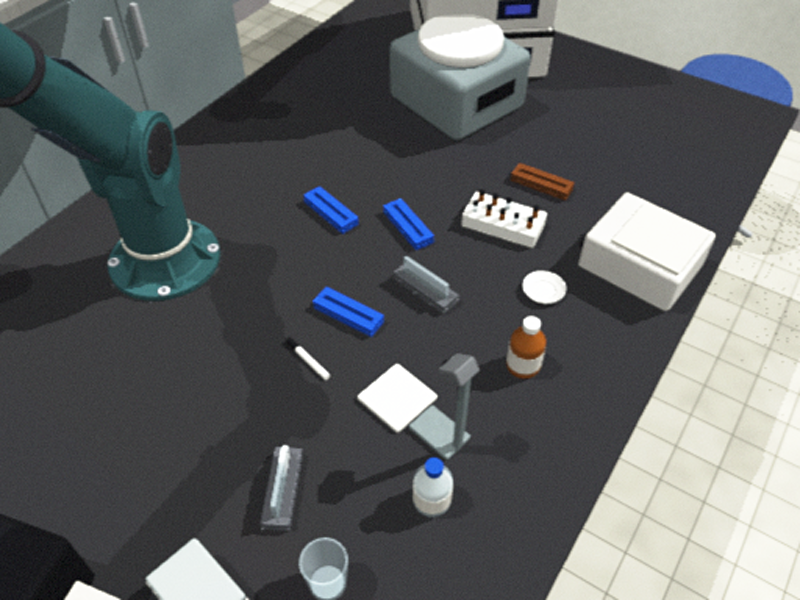

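View pics/top.png

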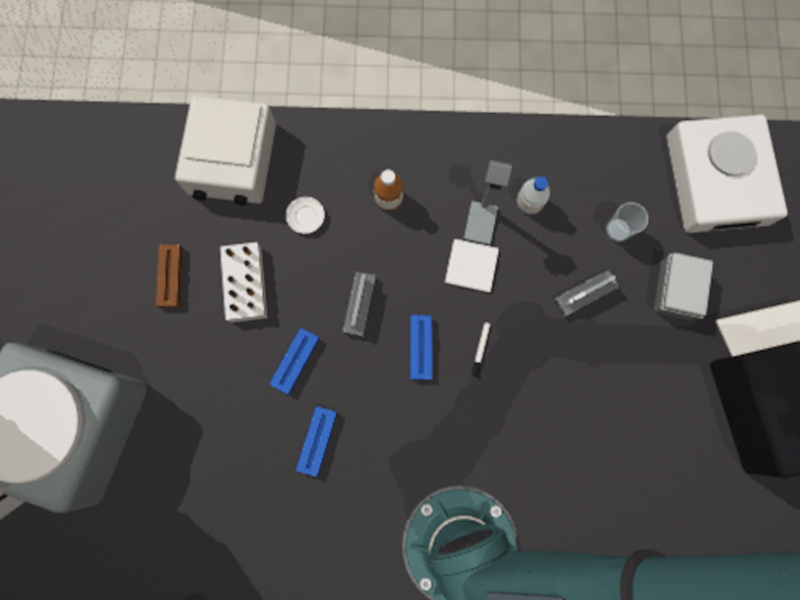

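The scene view shows grey stands at (427,283) and (283,485). The top view shows them at (359,303) and (588,293). The blue stands, at scene (330,208), (408,222) and (347,310), and the brown one at (542,181) are decoys. The pad is at scene (397,398) and top (472,265). The plate in the stand at scene (283,485) has a whitish end, so it is my candidate. I'll check it in close crops.

```bash
python3 - <<'E'
import cv2,numpy as np
S=np.load('scene.npz')['color'][:,:,::-1];T=np.load('top.npz')['color'][:,:,::-1]
def c(I,u,v): 
    u=int(u*.64);v=int(v*.64);return cv2.resize(I[v-34:v+34,u-34:u+34],(400,300) if 0 else (300,300),interpolation=cv2.INTER_CUBIC)
a=np.vstack([np.hstack([c(S,283,485),c(S,427,283)]),np.hstack([c(T,588,293),c(T,359,303)])])
cv2.imwrite('pics/crop.png',a)
E
```

```text
(no output)
```

View pics/crop.png

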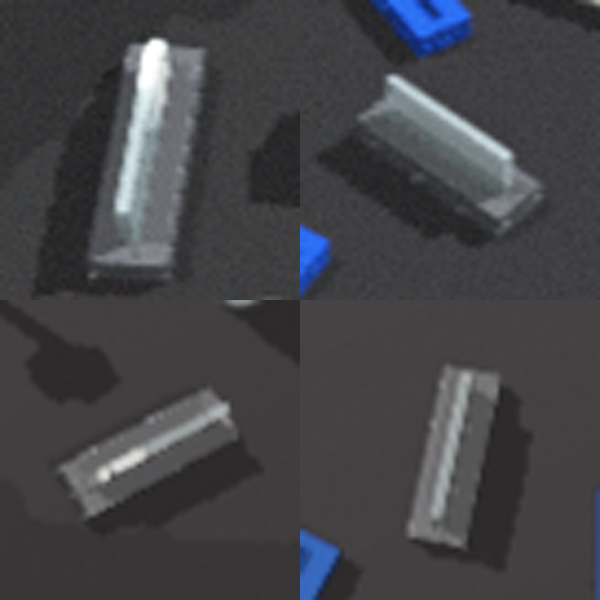

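The crops show that the top-view stand at (588,293) holds the notched plate. Its white frosted end and notch step are at the left end of the image, which is world +y, so the label faces the robot. The plate in the other stand is plain. Next I'll measure.

```bash
cat > h.py <<'E'
import numpy as np,cv2
def cloud(d):
    K=d['intrinsics'];z=d['range_z'];v,u=np.mgrid[:384,:512]
    p=np.stack([(u-K[0,2])/K[0,0]*z,-(v-K[1,2])/K[1,1]*z,-z],-1)
    P=p@d['rotation'].T+d['xyz'];P[z<=0]=np.nan;return P
def ray(d,u,v,h):
    K=d['intrinsics'];r=d['rotation']@np.array([(u-K[0,2])/K[0,0],-(v-K[1,2])/K[1,1],-1]);return d['xyz']+r*(h-d['xyz'][2])/r[2]
E
python3 - <<'E'
from h import *
np.set_printoptions(precision=1,suppress=True)
for n,sb,pd in(("top",(588,293),(472,265)),("scene",(283,485),(397,398))):
    d=dict(np.load(n+'.npz'));P=cloud(d)
    for nm,(u,v),lo,hi in(("stand",sb,17,27),("platetop",sb,48,66),("pad",pd,7,17)):
        u=int(u*.64);v=int(v*.64);Q=P[v-38:v+38,u-38:u+38].reshape(-1,3)
        Q=Q[(Q[:,2]>lo)&(Q[:,2]<hi)]
        if len(Q)<5: print(n,nm,len(Q));continue
        print(n,nm,len(Q),np.median(Q[:,2]),cv2.minAreaRect(Q[:,:2].astype(np.float32)),Q.mean(0))
    u,v=[int(a*.64) for a in sb];c=d['color'][v-38:v+38,u-38:u+38].astype(int)
    m=(c.min(2)>190);k,l,st,ce=cv2.connectedComponentsWithStats(m.astype(np.uint8))
    for i in range(1,k):
        if st[i,4]>3: print('white',st[i],ray(d,*(ce[i]+[u-38,v-38]),58))
    c=d['color'];u,v=[int(a*.64) for a in pd];m=np.zeros((384,512),np.uint8);m[v-38:v+38,u-38:u+38]=(c[v-38:v+38,u-38:u+38].min(2)>170)
    cc=max(cv2.findContours(m,0,1)[0],key=cv2.contourArea);W=np.array([ray(d,*p[0],12)[:2] for p in cc],np.float32);print('pad',cv2.minAreaRect(W))
E
```

```text
top stand 387 20.898630889031665 ((554.6795043945312, -296.0504150390625), (85.26517486572266, 218.2729949951172), 50.5009651184082) [ 524.4 -269.5   21.1]
top platetop 96 56.81521980879131 ((564.3136596679688, -299.8231201171875), (50.86575698852539, 199.20974731445312), 54.261634826660156) [ 540.3 -281.    56.2]
top pad 1144 10.734025483777145 ((569.045166015625, -42.1309814453125), (162.3040313720703, 335.6699523925781), 65.65571594238281) [609.9 -29.1  10.9]
white [29 38  8  5 15] [ 508.2 -240.6   58. ]
white [27 42  2  3  4] [ 497.1 -222.8   58. ]
pad ((580.0601196289062, -21.51323699951172), (98.45464324951172, 99.08868408203125), 78.94375610351562)
scene stand 634 22.954393770702495 ((523.282958984375, -271.93768310546875), (44.91108703613281, 134.72763061523438), 29.33597183227539) [ 528.4 -276.9   22.9]
scene platetop 173 58.1549374892013 ((523.3995971679688, -271.83935546875), (8.842576026916504, 109.6295394897461), 29.4655818939209) [ 526.4 -275.7   57.4]
scene pad 1681 12.86435726045147 ((576.6224975585938, -18.783645629882812), (194.21302795410156, 248.4883575439453), 33.421939849853516) [610.2 -33.1  12.6]
white [ 31  13  11  39 125] [ 519.3 -259.6   58. ]
pad ((581.8363647460938, -24.502399444580078), (101.51770782470703, 102.6643295288086), 78.82344818115234)
```

Both views agree. The plate centre is at (523,-272), measured as 8.8 × 110 mm with its top at 58, with its x axis along (-0.49,0.87). The pad is at about (581,-23).

The moves can only yaw the tool, so the plan is:
1. Lift the plate out by its clear part.
2. Stand it on open bench.
3. Push it over so the label faces up.
4. Regrip it across its 50 mm width and carry it to the pad.

First I'll move above the plate.

```bash
python3 -m pendant '[[[4.3,-3.11,0,0],[4.3,-3.11,0,0],[4.3,-3.11,0,0],[4.3,-3.11,0,0],[4.3,-3.11,0,0],[4.3,-3.11,0,0],[4.3,-3.11,0,0],[4.3,-3.11,0,0],[4.3,-3.11,0,0],[4.3,-3.11,0,0],[0,0,0,9.5],[0,0,0,9.5],[0,0,0,9.5],[0,0,0,9.5],[0,0,0,9.5],[0,0,0,9.5],[0,0,0,9.5],[0,0,0,10],[0,0,0,0],[0,0,0,0]]]' -1 40
```

```text
t: 2.6
position: [526.9, -280.0, 231.1]
ee_rot: [[0.493, -0.87, -0.0], [-0.87, -0.493, 0.0], [-0.0, 0.0, -1.0]]
wrist_force: [0.1, -0.7, -0.0]
width: 0.996
gripper_force: 0.0
```

```bash
cat >> h.py <<'E'
def go(s,tx,ty,ang):  # needed tool-frame shift (cm) and turn for tool y at world angle ang
    R=np.array(s['ee_rot']);d=R.T@np.array([tx-s['position'][0],ty-s['position'][1],0])
    a=np.degrees(np.arctan2(R[1,1],R[0,1]));return d/10,(a-ang+180)%360-180
E
python3 - <<'E'
from h import *;from rig import robot,cams
np.set_printoptions(precision=2,suppress=True)
s=robot.read_state();print(s['t'],s['position'],s['wrist_force'],go(s,527.2,-278.9,-150.6))
d=cams.get_image('wrist');np.savez('w1.npz',**d);cv2.imwrite('pics/w1.png',d['color'][:,:,::-1])
P=cloud(d);Q=P[(np.abs(P[...,2]-58)<6)&(np.hypot(P[...,0]-523,P[...,1]+272)<80)];print(len(Q),cv2.minAreaRect(Q[:,:2].astype(np.float32)))
E
```

```text
2.6 [ 526.9  -279.98  231.07] [ 0.07 -0.66 -0.03] (array([-0.08, -0.08,  0.  ]), np.float64(0.16892972508881599))
579 ((528.2415161132812, -273.4334716796875), (7.339203834533691, 100.3782958984375), 29.230932235717773)
```

View pics/w1.png

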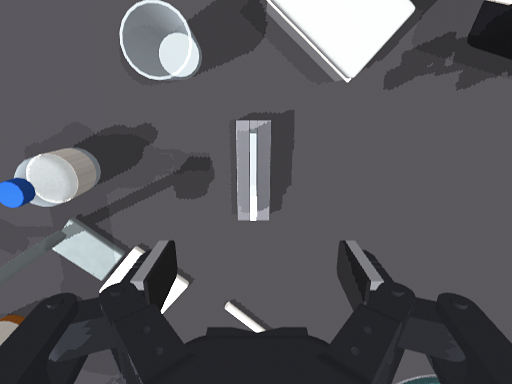

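The wrist view shows the plate at (254,175) in its stand, the frosted bright end being the lower part, with the beaker and bottle well clear. Now I'll descend, close and check.

```bash
python3 -m pendant '[[[-0.13,-0.25,5,0],[0,0,5,0],[0,0,5,0],[0,0,3.5,0],[0,0,1.4,0],[0,0,0,0],[0,0,0,0]]]' -1; python3 -m pendant '[[[0,0,0,0],[0,0,0,0],[0,0,0,0],[0,0,0,0],[0,0,0,0],[0,0,0,0],[0,0,0,0],[0,0,0,0],[0,0,0,0],[0,0,0,0]]]' 1 40
```

```text
t: 3.52
position: [529.6, -278.5, 33.7]
ee_rot: [[0.491, -0.871, 0.002], [-0.871, -0.491, -0.001], [0.002, -0.002, -1.0]]
wrist_force: [0.4, -0.2, 0.5]
width: 1.001
gripper_force: 0.0
t: 4.78
position: [529.2, -277.6, 32.4]
ee_rot: [[0.491, -0.871, 0.001], [-0.871, -0.491, 0.0], [0.0, -0.001, -1.0]]
wrist_force: [2.3, 1.8, 0.4]
width: 0.085
gripper_force: 42.4
```

The grip holds: width 7 mm, 42 N. I'll lift 6 cm and carry the plate to open bench on the robot side of the stand.

```bash
python3 -m pendant '[[[0,0,-2,0],[0,0,-2,0],[0,0,-2,0],[0,0,0,0],[0,0,0,0],[0,0,0,0],[-0.5,3,0,0],[-0.5,3,0,0],[-0.5,3,0,0],[-0.5,3.5,0,0],[0,0,0,0],[0,0,2,0],[0,0,2,0],[0,0,1.5,0],[0,0,0.5,0],[0,0,0.5,0],[0,0,0,0],[0,0,0,0]]]'
python3 - <<'E'
from h import *;from rig import robot,cams
d=cams.get_image('scene');S=d['color'][:,:,::-1];cv2.imwrite('pics/s2.png',cv2.resize(S[150:350,100:300],(600,600),interpolation=cv2.INTER_CUBIC))
E
```

```text
t: 7.02
position: [410.1, -322.0, 27.7]
ee_rot: [[0.491, -0.871, 0.001], [-0.871, -0.491, -0.001], [0.001, -0.0, -1.0]]
wrist_force: [0.0, -0.4, -1.6]
width: 0.084
gripper_force: 42.1
```

View pics/s2.png

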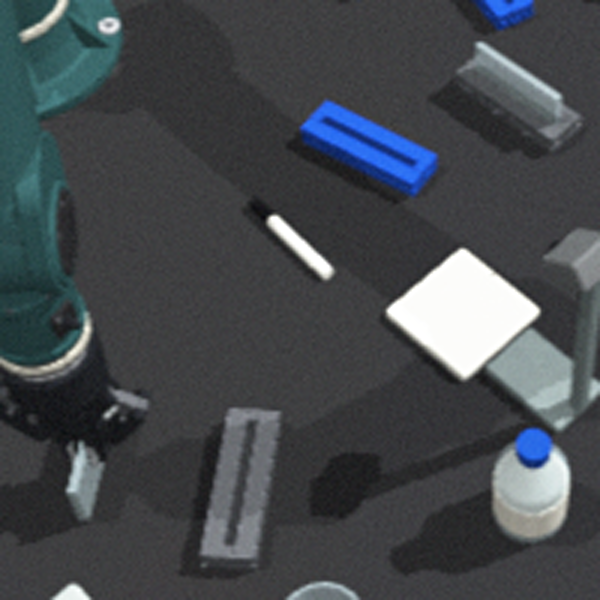

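The plate is in the gripper at crop (85,485), the stand is empty, and nothing else has moved. I'll set it down, open slightly to about 20 mm, then lean it towards -y so the label side ends up.

```bash
python3 -m pendant '[[[0,0,0.2,0],[0,0,0.1,0],[0,0,0,0],[0,0,0,0]]]' - 20;python3 -m pendant '[[[0,0,0,0],[0,0,0,0],[0,0,0,0],[0,0,0,0],[0,0,0,0],[0,0,0,0]]]' 0.53 20; python3 -m pendant '[[[0,0,-0.5,0],[0,0,-0.5,0],[0,-0.3,0,0],[0,-0.3,0,0],[0,-0.3,0,0],[0,-0.3,0,0],[0,-0.3,0,0],[0,-0.3,0,0],[0,0,0,0]]]' 
python3 - <<'E'
from h import *;from rig import robot,cams
d=cams.get_image('scene');S=d['color'][:,:,::-1];a=cv2.resize(S[270:350,90:190],(500,400),interpolation=cv2.INTER_CUBIC)
cv2.imwrite('pics/s3.png',a)
E
```

```text
t: 7.58
position: [410.0, -321.9, 24.4]
ee_rot: [[0.491, -0.871, 0.0], [-0.871, -0.491, -0.0], [0.0, -0.0, -1.0]]
wrist_force: [-0.1, -0.9, -0.3]
width: 0.085
gripper_force: 42.2
t: 8.32
position: [409.8, -321.8, 24.3]
ee_rot: [[0.491, -0.871, -0.0], [-0.871, -0.491, 0.0], [-0.0, 0.0, -1.0]]
wrist_force: [0.5, -0.7, -0.3]
width: 0.236
gripper_force: 0.0
t: 9.45
position: [426.0, -312.7, 34.3]
ee_rot: [[0.492, -0.871, 0.0], [-0.871, -0.492, 0.0], [0.0, -0.0, -1.0]]
wrist_force: [0.3, -0.2, 0.5]
width: 0.237
gripper_force: 0.2
```

View pics/s3.png

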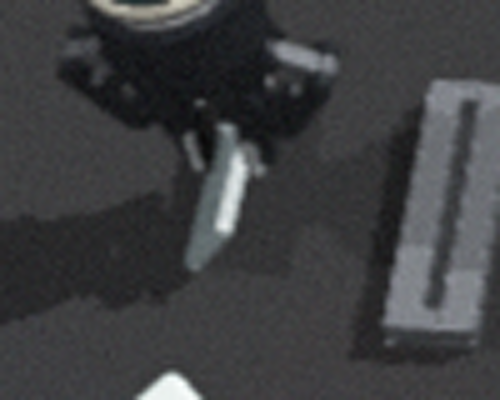

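The plate at crop (215,195) is leaning towards the stand, with the label side up. I'll open wide so it comes to rest flat between the fingers, then look with the wrist camera.

```bash
python3 -m pendant '[[[0,-0.3,0,0],[0,-0.3,0,0],[0,-0.3,0,0],[0,-0.2,0,0],[0,0,-0.6,0],[0,0,0,0],[0,0,0,0],[0,0,0,0]]]' -1
python3 - <<'E'
from h import *;from rig import robot,cams
d=cams.get_image('wrist');np.savez('w2.npz',**d);a=d['color'][:,:,::-1]
b=cams.get_image('scene')['color'][270:350,90:190,::-1]
cv2.imwrite('pics/w2.png',np.hstack([cv2.resize(a,(400,300)),cv2.resize(b,(375,300))]))
E
```

```text
t: 10.5
position: [435.0, -307.6, 40.3]
ee_rot: [[0.491, -0.871, -0.0], [-0.871, -0.491, 0.0], [-0.0, 0.0, -1.0]]
wrist_force: [0.4, -0.4, -1.1]
width: 0.998
gripper_force: 0.0
```

View pics/w2.png

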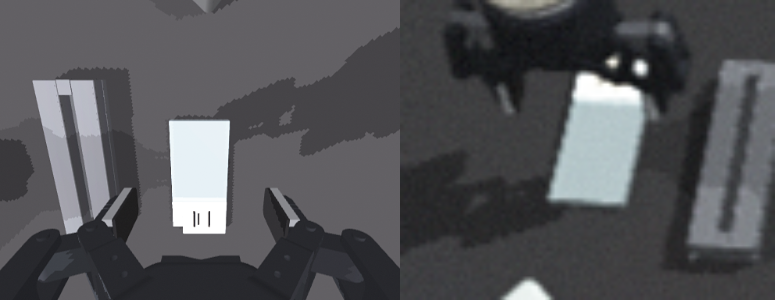

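The plate lies flat with the label up at wrist (200,180), between the fingers and with its frosted end at the bottom. I'll measure it.

```bash
python3 - <<'E'
from h import *;from rig import robot
np.set_printoptions(precision=2,suppress=True)
d=dict(np.load('w2.npz'));P=cloud(d);c=d['color'].astype(int);m=((c.min(2)>170)).astype(np.uint8)
m=cv2.morphologyEx(m,cv2.MORPH_OPEN,np.ones((3,3)));m=cv2.morphologyEx(m,cv2.MORPH_CLOSE,np.ones((9,9)))
cs=[k for k in cv2.findContours(m,0,1)[0] if cv2.pointPolygonTest(k,(256,215),False)>0][0]
print(cv2.boundingRect(cs));W=np.array([ray(d,*p[0],8)[:2] for p in cs],np.float32)
r=cv2.minAreaRect(W);print(r,np.nanmedian(P[m.astype(bool)][:,2]))
a=np.radians(119.4);ex=np.array([np.cos(a),np.sin(a)]);ey=np.array([-ex[1],ex[0]])
s=robot.read_state();g=np.array(r[0])-8*ex;print(g,go(s,*g,s and np.degrees(np.arctan2(s['ee_rot'][1][1],s['ee_rot'][0][1]))),s['t'])
E
```

```text
(216, 155, 78, 144)
((432.3244934082031, -299.33392333984375), (50.39452362060547, 109.24668884277344), 29.379283905029297) 9.188398239370045
[ 436.25 -306.3 ] (array([-0.05, -0.17, -0.  ]), np.float64(0.0)) 10.6
```

The size checks out at 50.4 × 109 mm, and the gripper is within 2 mm of centre. I'll part-close to about 60 mm and feel down towards the bench.

```bash
python3 -m pendant '[[[0,-0.17,1,0],[0,0,1.5,0],[0,0,1,0],[0,0,0.3,0],[0,0,0,0],[0,0,0,0]]]' -0.42 40;python3 -m pendant '[[[0,0,0.2,0],[0,0,0,0]]]'
python3 - <<'E'
from h import *;from rig import cams
d=cams.get_image('wrist');P=cloud(d);c=d['color'][:,:,::-1]
cv2.imwrite('pics/w3.png',c)
E
```

```text
t: 11.35
position: [436.8, -306.9, 2.5]
ee_rot: [[0.491, -0.871, 0.0], [-0.871, -0.491, -0.0], [0.001, -0.0, -1.0]]
wrist_force: [0.1, -0.6, 0.3]
width: 0.71
gripper_force: 0.0
t: 11.6
position: [436.7, -306.7, 0.4]
ee_rot: [[0.491, -0.871, 0.0], [-0.871, -0.491, -0.0], [0.0, -0.0, -1.0]]
wrist_force: [-0.1, -0.4, 0.1]
width: 0.709
gripper_force: 0.0
```

View pics/w3.png

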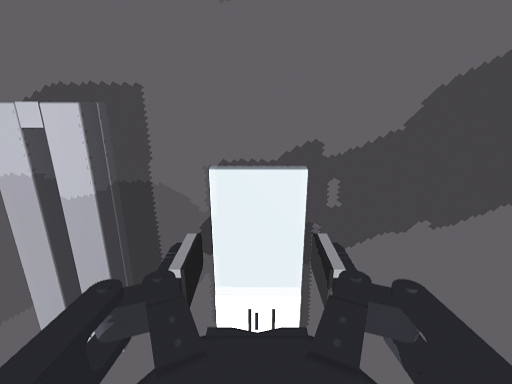

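The fingers straddle the plate at (185,265) and (328,265), above the frosted part at v>288. I'll continue down gently.

```bash
for i in 1; do python3 -m pendant '[[[0,0,0.2,0],[0,0,0,0]]]' | grep -E "pos|force"; python3 -m pendant '[[[0,0,0.2,0],[0,0,0,0]]]'| grep -E "pos|force"; python3 -m pendant '[[[0,0,0.1,0],[0,0,0,0]]]'| grep -E "pos|force"; done
```

```text
position: [436.5, -306.7, -1.8]
wrist_force: [-0.2, -0.2, -0.3]
gripper_force: 0.0
position: [436.5, -306.7, -3.9]
wrist_force: [-0.1, 0.1, 0.3]
gripper_force: 0.0
position: [436.5, -306.7, -4.8]
wrist_force: [-0.2, -0.2, -0.0]
gripper_force: 0.0
```

```bash
python3 -m pendant '[[[0,0,0.1,0],[0,0,0,0]]]' | grep -E "pos|force"; python3 -m pendant '[[[0,0,0.1,0],[0,0,0,0]]]'| grep -E "pos|wrist_f"
```

```text
position: [436.6, -306.8, -5.1]
wrist_force: [-0.8, 0.5, 6.2]
gripper_force: 2.8
position: [436.6, -306.8, -5.2]
wrist_force: [-2.0, 1.8, 15.4]
```

The bench contact is at TCP -5. I'll back off to about -2 and close.

```bash
python3 -m pendant '[[[0,0,-0.45,0],[0,0,0,0]]]'; python3 -m pendant '[[[0,0,0,0],[0,0,0,0],[0,0,0,0],[0,0,0,0],[0,0,0,0],[0,0,0,0]]]' 1 60;  python3 -m pendant '[[[0,0,-0.5,0],[0,0,-1,0],[0,0,-2,0],[0,0,0,0]]]'
python3 - <<'E'
from h import *;from rig import cams
d=cams.get_image('wrist');b=cams.get_image('scene')['color'][260:360,80:205,::-1]
cv2.imwrite('pics/w4.png',np.hstack([cv2.resize(d['color'][:,:,::-1],(400,300)),cv2.resize(b,(375,300))]))
E
```

```text
t: 13.15
position: [436.8, -306.9, -2.0]
ee_rot: [[0.491, -0.871, 0.001], [-0.871, -0.491, -0.0], [0.001, -0.0, -1.0]]
wrist_force: [0.2, -0.3, -0.6]
width: 0.709
gripper_force: 0.0
t: 13.9
position: [436.6, -306.7, -1.8]
ee_rot: [[0.491, -0.871, -0.0], [-0.871, -0.491, 0.0], [-0.0, -0.0, -1.0]]
wrist_force: [-1.4, 0.6, 7.6]
width: 0.563
gripper_force: 61.3
t: 14.4
position: [437.4, -307.3, 34.0]
ee_rot: [[0.491, -0.871, 0.002], [-0.871, -0.491, -0.002], [0.003, -0.001, -1.0]]
wrist_force: [0.6, 0.2, -1.4]
width: 0.56
gripper_force: 62.4
```

View pics/w4.png

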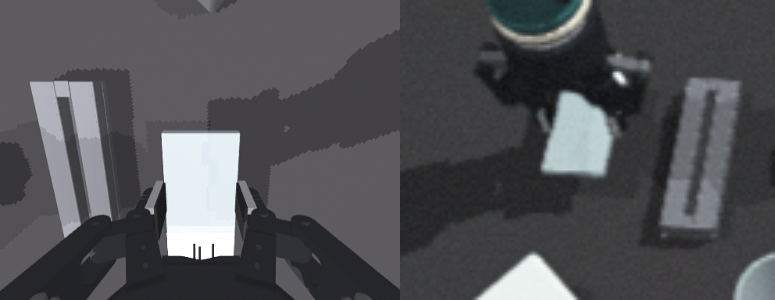

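The plate is held flat with the label up, and it's off the bench. I'll raise it, move over the pad and yaw 50° so the gripper keeps away from the post.

```bash
python3 -m pendant '[[[0,0,-2,0],[0,0,-2,0],[0,0,-2,0],[0,0,-2,0],[0,0,-2,0],[0,0,-1.5,0],[0,0,0,8.3],[0,0,0,8.3],[0,0,0,8.3],[0,0,0,8.3],[0,0,0,8.3],[0,0,0,7.9],[0,0,0,0]]]'
python3 - <<'E'
from h import *;from rig import robot
s=robot.read_state();print(go(s,568,-67,160),s['joints'],s['gripper_force'])
E
```

```text
t: 16.12
position: [436.3, -306.3, 147.3]
ee_rot: [[-0.34, -0.94, -0.001], [-0.94, 0.34, 0.0], [0.0, 0.001, -1.0]]
wrist_force: [0.8, 0.8, -0.0]
width: 0.56
gripper_force: 62.3
(array([-2.69844303e+01, -4.24468725e+00, -1.30999755e-02]), np.float64(0.1233154144910884)) [   7.52060158   30.55268189   31.23532232  121.68564008  -27.4735883
   34.75346369 -141.62480219] 62.333714962005615
```

```bash
python3 -m pendant '[[[0,0,0,-7.5],[0,0,0,-7.5],[-2.5,-1.22,0,0],[-2.5,-1.22,0,0],[-2.5,-1.22,0,0],[-2.5,-1.22,0,0],[-2.5,-1.22,0,0],[-2.5,-1.22,0,0],[-2.5,-1.22,0,0],[-2.5,-1.22,0,0],[-2.5,-1.22,0,0],[-2.4,-1.27,0,0],[0,0,0,0],[0,0,0,0],[0,0,0,0]]]'
python3 - <<'E'
from h import *;from rig import robot,cams
s=robot.read_state();print(go(s,580,-69,175),s['joints'])
d=cams.get_image('scene');t=cams.get_image('top')
cv2.imwrite('pics/f.png',np.hstack([cv2.resize(d['color'][150:350,150:350,::-1],(400,400)),cv2.resize(t['color'][80:280,200:400,::-1],(400,400))]))
E
```

```text
t: 18.0
position: [579.4, -70.8, 147.8]
ee_rot: [[-0.088, -0.996, -0.001], [-0.996, 0.088, -0.001], [0.001, 0.001, -1.0]]
wrist_force: [-0.3, 1.5, -1.0]
width: 0.563
gripper_force: 62.3
(array([-1.82858922e-01, -4.66416176e-02, -1.39371179e-04]), np.float64(-0.07554748129052768)) [ -17.88761747   33.05931956   28.92560167  115.32976066  -25.42123531
   37.82564321 -157.52473605]
```

View pics/f.png

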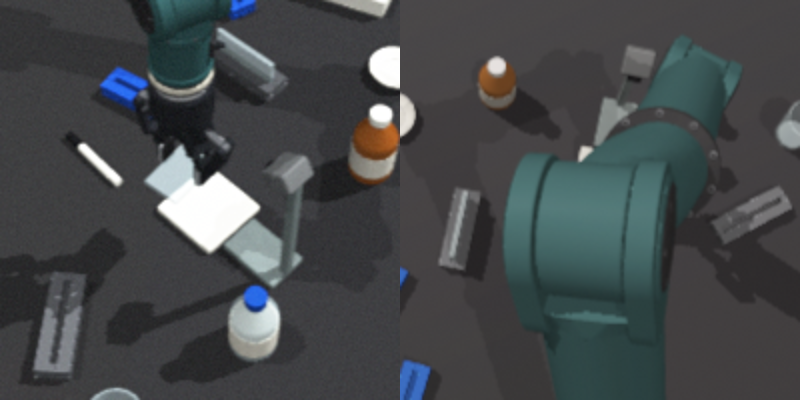

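The view shows the plate level at scene crop (175,178), above the pad and clear of the post, with the bottles, pen and plain plate undisturbed. I'll let it settle and hand in.

```bash
python3 -m pendant '[[[-0.15,0,0,0],[0,0,0,0],[0,0,0,0],[0,0,0,0],[0,0,0,0]]]'
python3 -c "
from rig import robot
print(robot.sign_off())"
```

```text
t: 18.73
position: [580.4, -67.8, 147.8]
ee_rot: [[-0.087, -0.996, -0.0], [-0.996, 0.087, 0.0], [-0.0, 0.0, -1.0]]
wrist_force: [0.8, 0.6, -1.6]
width: 0.561
gripper_force: 62.3
the job is handed in; nothing more can be done
None
```

I handed the job in at 18.7 s with the notched plate held level and still, label up, its frosted end about 15 cm above the middle of the reader's pad; the plain plate and bystanders looked undisturbed in the last picture, and sign-off gave no verdict.

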